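# Wedge a rocking case until it stands firm

## Task

The small wooden case rocks because its near-left foot (as the robot sees it) is too short: press down on the brass plate above that foot to feel it rock, and let it come back. Then, without picking anything up, push the wooden wedge, thin end first, under that foot until it is just tight and the case stands level. Test by pressing the same plate again firmly (about 8 N); the case must no longer rock, and the program finishes while still holding that press.

Things in the scene. Friction and masses are not known exactly. Their poses are not given: they have to be found in the camera images.
- case: Loose closed wooden case, about 2 kg, lid 174 x 224 mm (x, y), lid top 82 mm up, underside 26 mm up. Origin on the worktop under its centre; front is -x, left is +y. Round feet (28 mm balls) at x +-65, y +-90 mm; the near-left one (-65, +90) hangs clear. It rests level; 2 to 4 N down on that corner rocks it (0.05 to 0.09 rad) until the foot meets what is under it; it falls back when released.
- corner_plate: Square brass plate 44 x 44 mm, 2 mm proud of the lid, on the corner above the short foot (each corner has one); fixed to the case. Origin at the centre of its top face, 84 mm above the worktop when level; axes as the case.
- foot_bottom (a point): Lowest point of the short near-left foot, straight below the corner plate's centre: 5 to 9 mm above the worktop while the case is level (different each time). The foot does not move in the case.
- wedge: Loose pale wedge, 130 x 50 mm, flat below, top sloping from 2 mm high at the thin end to 20 mm at the upright butt. Origin under its centre; +x to the thin end (65 mm), butt face at -65 mm. Starts left of the case, roughly pointing at the short foot, thin end 30 to 70 mm from it. Slides under 1 N; a resistance of 4 N or more means the foot is tight on it. Stays put when released or pressed on.
- wax_block: Amber wax block 40 x 55 x 18 mm left of the case; bystander, leave alone. Origin under its centre.
- bone_folder: Ivory bone folder, 22 x 140 x 9 mm, in front of the case; bystander, leave alone. Origin under its centre.
- thread_spool: Wooden thread spool, 39 mm wide, 58 mm high; bystander. Origin under its centre.
- masking_tape: Roll of paper tape lying flat, 94 mm wide, 19 mm high; bystander. Origin under its centre.
- cork_pad: Cork pad 56 x 80 x 20 mm; bystander. Origin under its centre.
Not all that is in view belongs to the job. What is shaped like the wedge but orange or red is not meant.

How it is judged:
By the outcome, as a careful person would: the job done as asked, in the order asked, and still so for the second after the job is handed in, while the arm keeps its last pose, push and grip.
It also fails if it takes over 72 s, if anything falls off the work surface, if the arm or the gripper's body presses on something with over 40 N, if the wrist force passes 120 N, or if a joint passes its speed limit or range.

## Robot

A 6-joint arm with a two-finger parallel gripper is mounted at the origin on a cart in front of the work surface, level with it; the furniture and walls round the work are solid. World frame = base frame: x ahead of the robot, y to its left, z up, the work surface at z = 0. Lengths are in mm, angles in rad, forces in N, time in s.
With the tool pointing down it reaches from about 275 to 1000 mm from the base axis. Payload 8.4 kg.
Tool frame: the origin (TCP) lies midway between the tips of the shut fingers; the grasp point (between the pads) lies 19 mm behind it (r.grip_point_offset is the distance from the TCP to the grasp point, in mm); z points along the fingers, x is the direction in which the jaws open and shut, and the axes are right-handed (so a half turn about z gives the same grasp; the last joint's range is limited). The gripper opens to 85 mm and grips with 20 to 120 N. Pads are 22 mm wide; open, the fingers measure 114 mm over their backs; the gripper's body (76 mm by 85 mm) begins 54 mm behind the grasp point. The pads swing forward as they close: fully open they stand 13 mm farther back than shut.
Start: joints at [-1.226, 0.353, 1.633, -0, 1.155, -0.002], TCP at [212.43, -587.794, 231.281] pointing down, gripper open.
Joint ranges: [-2.63, 2.63], [-0.92, 2.1], [0.06, 2.66], [-1.3, 4.44], [0, 2.69], [-3.02, 3.02]. Speed limits (rad/s): [2.22, 2.22, 2.79, 3.14, 3.14, 3.14].

## Interface

Orientations are given as [roll, pitch, yaw] about the fixed x, y, z axes, in that order (R = Rz(yaw) Ry(pitch) Rx(roll)).
In Python, from rig import monitor, vision, sign_off, r gives the robot as it stands.
- The arm moves only by the shell command python3 -m inch 'ROWS' [FORCE]. ROWS is JSON, a list of rows, each an object with "dp": the shift along the tool's x, y, z in mm, a list of three; "angular": the turn, a rotation vector about the tool's x, y, z in rad, a list of three; "fingers": the closure in counts, from 0 (fully open) to 255 (shut). A call has 1 to 12 rows; each row is the pose to reach, as a shift and turn from the pose commanded when the call began, along the tool's axes at that moment; what a row does not reach only later rows make up. A row lasts 1/12 s, in which the tool goes at most 41.7 mm and 7.16 degrees, less where a joint would pass 70% of its speed; a pose out of reach is approached as far as the arm can. A call with a gripper value outside its range is refused whole. The fingers move at their own pace and stop on an object; FORCE is the grip in N (left out, the last holds). Time passes only in rows, so rows that repeat a pose let the fingers close. It gives the time, the measured TCP pose, the force and the opening at its end, in the units of the state.
- monitor.sense(): the state, without advancing time (a new reading comes with each control period).
- vision.grab_frame(name): name is "scene" or "top"; returns (picture, depth): 420x560x3 uint8, blue, green, red; 420x560 float32, mm along the optical axis (not along the pixel's ray), 0 where there is no reading.
- vision.camera_params(name): a dict with "fx", "fy", "cx", "cy" (pixels), "R" (3x3) and "t" (3): a world point X has camera coordinates R X + t. Camera axes: x right, y down, z forward; pixel columns grow to the right and rows downward; lengths in mm; the calibration is good to about 2 mm. A picture is of the moment at which its call begins. camera_params takes no time and is no camera call.
- sign_off(): hands the job in, once; it reports no verdict.
The state is a dict: "clock": time; "qpos": joint angles; "qvel": joint speeds; "joint_efforts": joint torques, N m; "eef_pos": TCP position; "tcp_rot": TCP orientation; "contact_force": force on the tool from outside, world axes, zero at the start; "wrist_torque": the same for the moment, N m; "opening": opening from 0.0 (shut) to 1.0 (fully open).
Only numpy, scipy, OpenCV 4.12 (cv2) and the standard library are available. Lean on these libraries where they do the work, as an engineer would, in place of code of your own. Each camera call takes 0.05 s, during which the arm holds its last target.

## Working session

There is one attempt and no reset: what is moved stays moved. The work goes in short steps, Python scripts to look and compute and a shell command to move; the robot and the scene stay as the last step left them, time stands still between calls to the robot, and variables do not carry over. Pictures are saved under pics/ and viewed, and the job is handed in when it is done.

```bash
ls; mkdir -p pics; python3 - <<'E'
from rig import monitor, vision, r
import cv2
print(monitor.sense())
for n in("scene","top"):
    p,d=vision.grab_frame(n); cv2.imwrite(f"pics/{n}0.png",p)
    import numpy as np; np.save(f"{n}_d.npy",d)
    print(n,vision.camera_params(n))
E
```

```text
pics
{'clock': 0.0, 'qpos': array([-1.22643066e+00,  3.53643326e-01,  1.63412697e+00,  1.83974290e-05,
        1.15520679e+00, -2.41313540e-03]), 'qvel': array([-8.12611216e-06, -7.80783430e-04,  3.90554167e-04, -3.97124612e-04,
       -3.51785599e-04,  9.91113086e-04]), 'joint_efforts': array([ 3.51218223e-03, -6.05239320e+01, -3.42066193e+01,  1.99487604e-04,
        9.49419133e-03,  2.25404612e-06]), 'eef_pos': array([ 212.25653817, -587.34996757,  230.56776243]), 'tcp_rot': array([-3.14157249e+00,  1.38438531e-03, -1.22402495e+00]), 'contact_force': array([-0.42196397,  0.59511508, -0.44967618]), 'wrist_torque': array([-0.02459703, -0.00821371,  0.05647446]), 'opening': 0.9991093282853929}
scene {'fx': 545.404139698354, 'fy': 545.404139698354, 'cx': 285.2410537723176, 'cy': 208.20763159820552, 'R': array([[-0.70076958, -0.71336965,  0.00507408],
       [-0.29841132,  0.28666524, -0.91037011],
       [ 0.64797584, -0.63947384, -0.41376385]]), 't': array([ 606.77712084,  174.62739034, 1069.67906211])}
top {'fx': 455.6978508637637, 'fy': 455.6978508637637, 'cx': 273.28243465486406, 'cy': 208.46571292061233, 'R': array([[ 1.30357147e-02, -9.99914459e-01,  1.06988745e-03],
       [-9.98061296e-01, -1.30766629e-02, -6.08494022e-02],
       [ 6.08581876e-02, -2.74597808e-04, -9.98146385e-01]]), 't': array([ 281.60594003,  600.95828399, 1272.80022466])}
```

View pics/scene0.png

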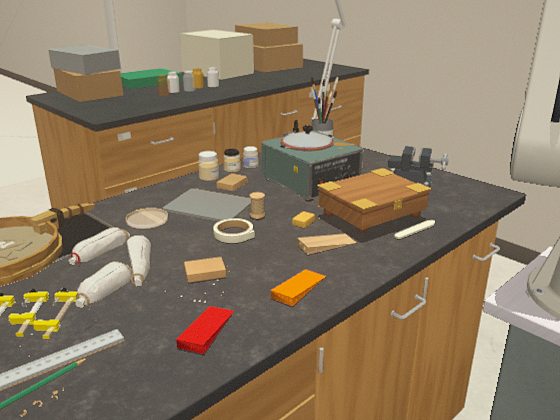

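View pics/top0.png

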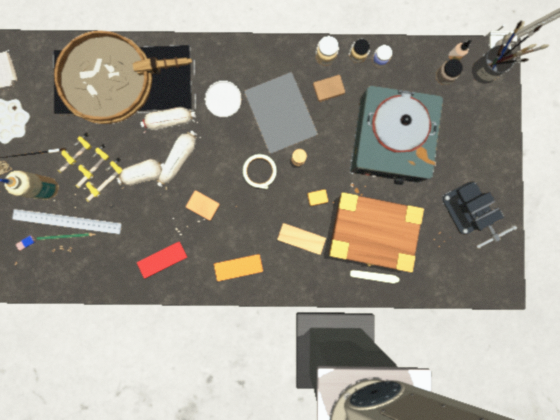

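The scene view shows the case at (373,197) and the pale wedge at (327,242). The top view shows the case at (377,232), the near-left plate at (340,250), and the wedge at (302,238).

Things that could be mistaken for the wedge, by top pixel:
- Pale wedge (302,238).
- Orange wedge (238,267) and red wedge (162,260), both decoys.
- Cork pad (203,205).
- Wax block (318,198).
- Small brown block (329,87).

I choose the pale one at (302,238), next to the short foot, and check it in a crop.

```bash
cat > h.py <<'E'
import numpy as np,cv2
from rig import vision
def ray(n,u,v,z):
    c=vision.camera_params(n);R=c['R'];t=c['t'];o=-R.T@t
    d=R.T@np.array([(u-c['cx'])/c['fx'],(v-c['cy'])/c['fy'],1.])
    return o+d*(z-o[2])/d[2]
def proj(n,X):
    c=vision.camera_params(n);p=c['R']@np.array(X,float)+c['t'];return (p[0]/p[2]*c['fx']+c['cx'],p[1]/p[2]*c['fy']+c['cy'])
E
python3 - <<'E'
import cv2
a=cv2.imread('pics/top0.png')[180:290,260:440];b=cv2.imread('pics/scene0.png')[160:260,280:450]
cv2.imwrite('pics/c1.png',cv2.resize(a,None,fx=4.4,fy=4.4,interpolation=cv2.INTER_CUBIC))
cv2.imwrite('pics/c2.png',cv2.resize(b,None,fx=4.7,fy=4.7,interpolation=cv2.INTER_CUBIC))
E
```

```text
(no output)
```

View pics/c1.png

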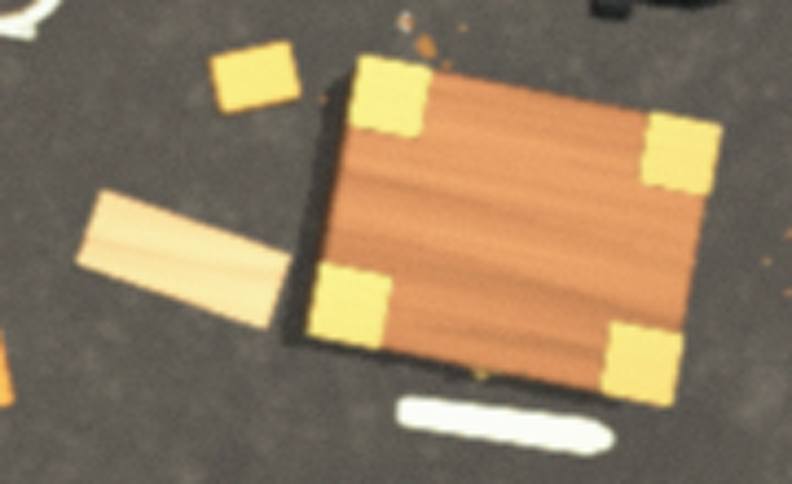

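View pics/c2.png

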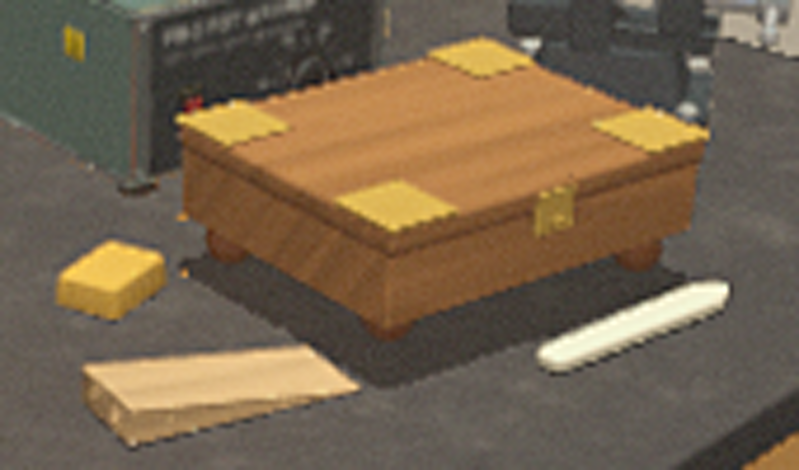

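The crop shows the pale wedge with its tall butt on the left at c2 (110,400). Its thin end, at about (330,370), points at the near-left foot at c2 (388,325). Next I measure both.

```bash
python3 - <<'E'
import cv2,numpy as np
from h import *
I=cv2.imread('pics/top0.png');H=cv2.cvtColor(I,cv2.COLOR_BGR2HSV)
for p in [(302,238),(340,250),(345,204),(413,215),(406,262),(318,198),(377,232),(290,250)]: print(p,H[p[1],p[0]])
def quad(m):
    c=max(cv2.findContours(m,cv2.RETR_EXTERNAL,cv2.CHAIN_APPROX_NONE)[0],key=cv2.contourArea)
    return cv2.minAreaRect(c.astype(np.float32)),c
# plates
for nm,(u,v) in dict(nl=(340,250),fl=(348,202),fr=(413,215),nr=(406,262)).items():
    m=np.zeros(I.shape[:2],np.uint8); w=16
    sub=cv2.inRange(H[v-w:v+w,u-w:u+w],(18,90,190),(35,255,255)); m[v-w:v+w,u-w:u+w]=sub
    M=cv2.moments(m,True);c=(M['m10']/M['m00'],M['m01']/M['m00']);print(nm,M['m00'],c,ray('top',*c,84).round(1))
m=np.zeros(I.shape[:2],np.uint8);m[215:260,272:330]=255
m&=cv2.inRange(H,(10,40,170),(30,255,255))
m[:, :]=m; 
n,l,s,cc=cv2.connectedComponentsWithStats(m);print(s,cc)
k=1+np.argmax([ (s[i][4] if cc[i][0]<315 else 0) for i in range(1,n)]);mm=(l==k).astype(np.uint8)
q,c=quad(mm);b=cv2.boxPoints(q);print(q,b)
for p in b: print(p,[ray('top',*p,z)[:2].round(1) for z in(0,2,20)])
M=cv2.moments(mm,True);print(ray('top',M['m10']/M['m00'],M['m01']/M['m00'],11).round(1))
E
```

```text
(302, 238) [ 23  86 249]
(340, 250) [ 27 112 250]
(345, 204) [ 28 110 250]
(413, 215) [ 26 117 250]
(406, 262) [ 25 121 249]
(318, 198) [ 26 119 250]
(377, 232) [ 13 142 225]
(290, 250) [23 32 97]
nl 287.0 (339.14285714285717, 248.65853658536585) [487.8 111.9  84. ]
fl 275.0 (348.2581818181818, 201.76727272727274) [613.9  87.9  84. ]
fr 275.0 (413.74545454545455, 214.57090909090908) [581.7 -88.1  84. ]
nr 285.0 (405.17543859649123, 261.9438596491228) [454.8 -64.5  84. ]
[[     0      0    560    420 234362]
 [   277    223     49     32    838]] [[279.42235943 209.3966812 ]
 [301.21360382 238.39498807]]
((301.2628173828125, 238.39199829101562), (46.24905014038086, 18.216463088989258), 19.29004669189453) [[276.42764 239.34969]
 [282.44547 222.15593]
 [326.098   237.43431]
 [320.08017 254.62807]]
[276.42764 239.34969] [array([509.9, 279.3]), array([509.9, 279.3]), array([510.1, 279.4])]
[282.44547 222.15593] [array([559.3, 262.6]), array([559.3, 262.7]), array([558.7, 263.1])]
[326.098   237.43431] [array([517.3, 137.2]), array([517.3, 137.4]), array([517.3, 139.5])]
[320.08017 254.62807] [array([468. , 154.1]), array([468.1, 154.3]), array([468.8, 156.2])]
[513.6 209.1  11. ]
```

```bash
python3 - <<'E'
from h import *
print('foot scene',ray('scene',362.5,231.5,7))
for n in('scene','top'): print(proj(n,[487.8,111.9,84]),'plate pred',n)
# scene plate centroid
I=cv2.imread('pics/scene0.png');H=cv2.cvtColor(I,cv2.COLOR_BGR2HSV)
m=np.zeros(I.shape[:2],np.uint8);m[195:212,345:380]=cv2.inRange(H,(20,130,120),(32,255,255))[195:212,345:380]
M=cv2.moments(m,True);c=(M['m10']/M['m00'],M['m01']/M['m00']);print(c,M['m00'],ray('scene',*c,84))
# wedge thin corners & butt in scene (from crop)
for p,z in(((85,368),20),((130,408),20),((360,388),2),((310,346),2)): print(p,ray('scene',280+p[0]/4.7,160+p[1]/4.7,z).round(1))
from rig import monitor
from scipy.spatial.transform import Rotation as Ro
s=monitor.sense();Rm=Ro.from_euler('xyz',s['tcp_rot']).as_matrix();print(Rm.round(4))
print('to plate (z120)',Rm.T@(np.array([487.8,111.9,120])-s['eef_pos']))
E
```

```text
foot scene [485.68162365 113.62999506   7.        ]
(np.float64(364.33397429881376), np.float64(201.67236565775025)) plate pred scene
(np.float64(339.15874377968385), np.float64(248.67613523982018)) plate pred top
(363.71523178807945, 203.34437086092714) 151.0 [482.78821417 120.6402711   84.        ]
(85, 368) [551.2 268.1  20. ]
(130, 408) [508. 282.  20.]
(360, 388) [465.7 160.5   2. ]
(310, 346) [512.2 143.1   2. ]
[[ 3.399e-01 -9.405e-01 -4.000e-04]
 [-9.405e-01 -3.399e-01  1.200e-03]
 [-1.300e-03 -0.000e+00 -1.000e+00]]
to plate (z120) [-563.8538653 -496.7863936  111.3530483]
```

```bash
python3 -m inch '[{"dp":[-564,-497,80],"angular":[0,0,-0.9],"fingers":255},{"dp":[-564,-497,80],"angular":[0,0,-0.9],"fingers":255},{"dp":[-564,-497,80],"angular":[0,0,-0.9],"fingers":255},{"dp":[-564,-497,80],"angular":[0,0,-0.9],"fingers":255},{"dp":[-564,-497,80],"angular":[0,0,-0.9],"fingers":255},{"dp":[-564,-497,80],"angular":[0,0,-0.9],"fingers":255},{"dp":[-564,-497,80],"angular":[0,0,-0.9],"fingers":255},{"dp":[-564,-497,80],"angular":[0,0,-0.9],"fingers":255},{"dp":[-564,-497,80],"angular":[0,0,-0.9],"fingers":255},{"dp":[-564,-497,80],"angular":[0,0,-0.9],"fingers":255},{"dp":[-564,-497,80],"angular":[0,0,-0.9],"fingers":255},{"dp":[-564,-497,80],"angular":[0,0,-0.9],"fingers":255}]' 30
cat > to.py <<'E'
import sys,numpy as np
from rig import monitor
from scipy.spatial.transform import Rotation as Ro
s=monitor.sense();Rm=Ro.from_euler('xyz',s['tcp_rot']).as_matrix()
print('pos',s['eef_pos'].round(1),'rpy',s['tcp_rot'].round(3),'F',s['contact_force'].round(2),'t',s['clock'],'op',s['opening'])
if len(sys.argv)>3: print('dp',(Rm.T@(np.array(list(map(float,sys.argv[1:4])))-s['eef_pos'])).round(1))
print('world x,y,z in tool',Rm.T.round(3).tolist())
E
python3 to.py 487.5 112.5 100
```

```text
clock: 1.1
eef_pos: [394.9, -123.3, 178.2]
tcp_rot: [3.142, -0.0, -0.324]
contact_force: [1.1, -0.7, -0.2]
opening: 0.001
pos [ 394.9 -123.3  178.2] rpy [ 3.142 -0.    -0.324] F [ 1.08 -0.68 -0.18] t 1.1 op 0.0007397233404441867
dp [  12.6 -253.    78.2]
world x,y,z in tool [[0.948, -0.319, 0.0], [-0.319, -0.948, 0.0], [0.0, -0.0, -1.0]]
```

```bash
python3 -m inch '[{"dp":[0,0,0],"angular":[0,0,0],"fingers":255},{"dp":[0,0,0],"angular":[0,0,0],"fingers":255},{"dp":[0,0,0],"angular":[0,0,0],"fingers":255}]'; python3 to.py 487.5 112.5 110
```

```text
clock: 1.35
eef_pos: [394.7, -125.2, 178.3]
tcp_rot: [3.141, 0.0, -0.322]
contact_force: [0.6, 0.5, 0.2]
opening: -0.001
pos [ 394.7 -125.2  178.3] rpy [ 3.141  0.    -0.322] F [0.63 0.53 0.17] t 1.35 op -0.0012924941797430453
dp [  12.8 -254.9   68.2]
world x,y,z in tool [[0.948, -0.317, -0.0], [-0.317, -0.948, 0.0], [-0.0, -0.0, -1.0]]
```

```bash
python3 -m inch '[{"dp":[13,-255,30],"angular":[0,0,0],"fingers":255},{"dp":[13,-255,30],"angular":[0,0,0],"fingers":255},{"dp":[13,-255,30],"angular":[0,0,0],"fingers":255},{"dp":[13,-255,30],"angular":[0,0,0],"fingers":255},{"dp":[13,-255,30],"angular":[0,0,0],"fingers":255},{"dp":[13,-255,30],"angular":[0,0,0],"fingers":255},{"dp":[13,-255,68],"angular":[0,0,0],"fingers":255},{"dp":[13,-255,80],"angular":[0,0,0],"fingers":255},{"dp":[13,-255,80],"angular":[0,0,0],"fingers":255},{"dp":[13,-255,80],"angular":[0,0,0],"fingers":255},{"dp":[13,-255,80],"angular":[0,0,0],"fingers":255}]'; python3 to.py 487.5 112.5 84
python3 - <<'E'
from rig import vision
import cv2,numpy as np
a,_=vision.grab_frame('scene');b,_=vision.grab_frame('top')
x=cv2.resize(a[110:260,270:450],(600,500));cv2.imwrite('pics/p1.png',x)
E
```

```text
clock: 2.27
eef_pos: [489.1, 110.9, 99.3]
tcp_rot: [-3.141, -0.001, -0.326]
contact_force: [0.3, 0.2, 0.7]
opening: -0.002
pos [489.1 110.9  99.3] rpy [-3.141e+00 -1.000e-03 -3.260e-01] F [0.29 0.16 0.68] t 2.2667 op -0.0016589959070946203
dp [-2.  -1.  15.3]
world x,y,z in tool [[0.947, -0.321, 0.001], [-0.321, -0.947, -0.0], [0.001, 0.0, -1.0]]
```

View pics/p1.png

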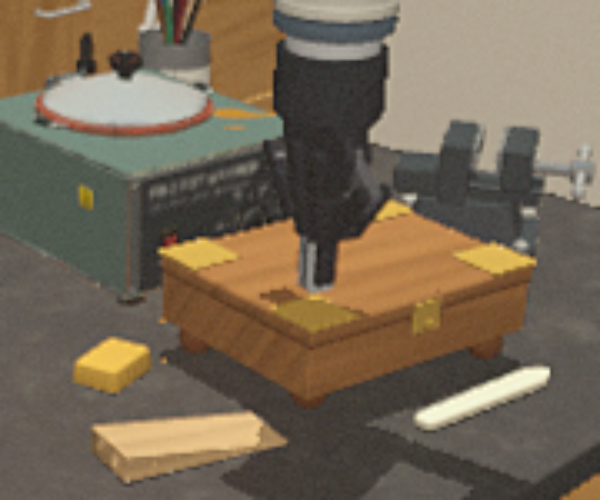

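```bash
python3 -m inch '[{"dp":[-1,0,6],"angular":[0,0,0],"fingers":255},{"dp":[-1,0,10],"angular":[0,0,0],"fingers":255},{"dp":[-1,0,12],"angular":[0,0,0],"fingers":255},{"dp":[-1,0,14],"angular":[0,0,0],"fingers":255},{"dp":[-1,0,15],"angular":[0,0,0],"fingers":255},{"dp":[-1,0,16],"angular":[0,0,0],"fingers":255},{"dp":[-1,0,17],"angular":[0,0,0],"fingers":255},{"dp":[-1,0,17],"angular":[0,0,0],"fingers":255}]'; python3 to.py
```

```text
clock: 3.03
eef_pos: [487.2, 112.8, 81.3]
tcp_rot: [-3.142, 0.0, -0.324]
contact_force: [-2.7, 1.7, 4.2]
opening: 0.001
pos [487.2 112.8  81.3] rpy [-3.142  0.    -0.324] F [-2.69  1.73  4.25] t 3.0333 op 0.0006166731819442665
world x,y,z in tool [[0.948, -0.318, -0.0], [-0.318, -0.948, -0.0], [-0.0, 0.0, -1.0]]
```

```bash
python3 -m inch '[{"dp":[0,0,1],"angular":[0,0,0],"fingers":255},{"dp":[0,0,1.5],"angular":[0,0,0],"fingers":255},{"dp":[0,0,1.5],"angular":[0,0,0],"fingers":255}]'; python3 to.py
```

```text
clock: 3.28
eef_pos: [487.3, 112.8, 79.8]
tcp_rot: [-3.141, -0.0, -0.324]
contact_force: [-1.6, 2.3, 4.4]
opening: -0.001
pos [487.3 112.8  79.8] rpy [-3.141 -0.    -0.324] F [-1.61  2.34  4.44] t 3.2833 op -0.0009937877092113113
world x,y,z in tool [[0.948, -0.318, 0.0], [-0.318, -0.948, -0.0], [0.0, 0.0, -1.0]]
```

```bash
python3 -m inch '[{"dp":[0,0,1],"angular":[0,0,0],"fingers":255},{"dp":[0,0,1.5],"angular":[0,0,0],"fingers":255},{"dp":[0,0,1.5],"angular":[0,0,0],"fingers":255}]'; python3 to.py
```

```text
clock: 3.53
eef_pos: [487.4, 112.7, 78.3]
tcp_rot: [-3.142, -0.0, -0.324]
contact_force: [-2.3, 2.0, 3.9]
opening: -0.002
pos [487.4 112.7  78.3] rpy [-3.142 -0.    -0.324] F [-2.26  2.03  3.87] t 3.5333 op -0.002216971054224336
world x,y,z in tool [[0.948, -0.318, 0.0], [-0.318, -0.948, -0.0], [0.0, 0.0, -1.0]]
```

```bash
python3 -m inch '[{"dp":[0,0,1],"angular":[0,0,0],"fingers":255},{"dp":[0,0,1],"angular":[0,0,0],"fingers":255},{"dp":[0,0,1],"angular":[0,0,0],"fingers":255}]'; python3 to.py
```

```text
clock: 3.78
eef_pos: [487.4, 112.6, 77.3]
tcp_rot: [3.142, -0.0, -0.324]
contact_force: [-0.6, 1.5, 2.3]
opening: -0.003
pos [487.4 112.6  77.3] rpy [ 3.142 -0.    -0.324] F [-0.64  1.53  2.32] t 3.7833 op -0.0027552066843797548
world x,y,z in tool [[0.948, -0.318, 0.0], [-0.318, -0.948, 0.0], [0.0, -0.0, -1.0]]
```

```bash
python3 -m inch '[{"dp":[0,0,0.7],"angular":[0,0,0],"fingers":255},{"dp":[0,0,0.7],"angular":[0,0,0],"fingers":255},{"dp":[0,0,0.7],"angular":[0,0,0],"fingers":255}]'; python3 to.py
```

```text
clock: 4.03
eef_pos: [487.4, 112.6, 76.6]
tcp_rot: [-3.142, -0.0, -0.324]
contact_force: [-1.4, 2.4, 3.4]
opening: -0.002
pos [487.4 112.6  76.6] rpy [-3.142 -0.    -0.324] F [-1.44  2.4   3.38] t 4.0333 op -0.001865279833638778
world x,y,z in tool [[0.948, -0.318, 0.0], [-0.318, -0.948, -0.0], [0.0, -0.0, -1.0]]
```

```bash
python3 -m inch '[{"dp":[0,0,0.7],"angular":[0,0,0],"fingers":255},{"dp":[0,0,0.7],"angular":[0,0,0],"fingers":255},{"dp":[0,0,0.7],"angular":[0,0,0],"fingers":255}]'; python3 to.py
```

```text
clock: 4.28
eef_pos: [487.3, 112.7, 76.2]
tcp_rot: [-3.141, 0.0, -0.324]
contact_force: [-2.4, 3.4, 7.5]
opening: 0.002
pos [487.3 112.7  76.2] rpy [-3.141  0.    -0.324] F [-2.39  3.44  7.49] t 4.2833 op 0.0016004299292910295
world x,y,z in tool [[0.948, -0.318, -0.0], [-0.318, -0.948, -0.0], [-0.0, 0.0, -1.0]]
```

```bash
python3 -m inch '[{"dp":[0,0,0.7],"angular":[0,0,0],"fingers":255},{"dp":[0,0,0.7],"angular":[0,0,0],"fingers":255},{"dp":[0,0,0.7],"angular":[0,0,0],"fingers":255}]'; python3 to.py
```

```text
clock: 4.53
eef_pos: [487.4, 112.8, 75.9]
tcp_rot: [-3.141, -0.0, -0.324]
contact_force: [-5.2, 3.9, 14.1]
opening: 0.004
pos [487.4 112.8  75.9] rpy [-3.141 -0.    -0.324] F [-5.25  3.91 14.06] t 4.5333 op 0.004149929305093969
world x,y,z in tool [[0.948, -0.318, 0.0], [-0.318, -0.948, -0.0], [0.0, 0.0, -1.0]]
```

Rock felt: the plate moved about 7.5 mm at around 4 N before the foot met the worktop, so the gap is about 7.6 mm. Now I release.

```bash
python3 -m inch '[{"dp":[0,0,-2],"angular":[0,0,0],"fingers":255},{"dp":[0,0,-4],"angular":[0,0,0],"fingers":255},{"dp":[0,0,-6],"angular":[0,0,0],"fingers":255},{"dp":[0,0,-8],"angular":[0,0,0],"fingers":255},{"dp":[0,0,-11],"angular":[0,0,0],"fingers":255},{"dp":[0,0,-25],"angular":[0,0,0],"fingers":255},{"dp":[0,0,-60],"angular":[0,0,0],"fingers":200},{"dp":[0,0,-60],"angular":[0,0,0],"fingers":150},{"dp":[0,-120,-60],"angular":[0,0,0],"fingers":150},{"dp":[0,-120,-60],"angular":[0,0,0],"fingers":150},{"dp":[0,-120,-60],"angular":[0,0,0],"fingers":150},{"dp":[0,-120,-60],"angular":[0,0,0],"fingers":150}]'; python3 to.py
python3 - <<'E'
from rig import vision
import cv2,numpy as np
a,_=vision.grab_frame('scene');b,_=vision.grab_frame('top')
cv2.imwrite('pics/p2.png',a);cv2.imwrite('pics/t2.png',b)
cv2.imwrite('pics/p2c.png',cv2.resize(a[110:260,270:450],(600,500)))
cv2.imwrite('pics/t2c.png',cv2.resize(b[180:290,240:440],None,fx=4,fy=4))
E
```

```text
clock: 5.53
eef_pos: [528.3, 231.9, 135.9]
tcp_rot: [-3.137, -0.003, -0.322]
contact_force: [-0.5, 0.3, 0.2]
opening: 0.413
pos [528.3 231.9 135.9] rpy [-3.137e+00 -3.000e-03 -3.220e-01] F [-0.55  0.34  0.24] t 5.5333 op 0.4127300415527473
world x,y,z in tool [[0.949, -0.316, 0.003], [-0.316, -0.949, -0.004], [0.004, 0.003, -1.0]]
```

View pics/p2c.png

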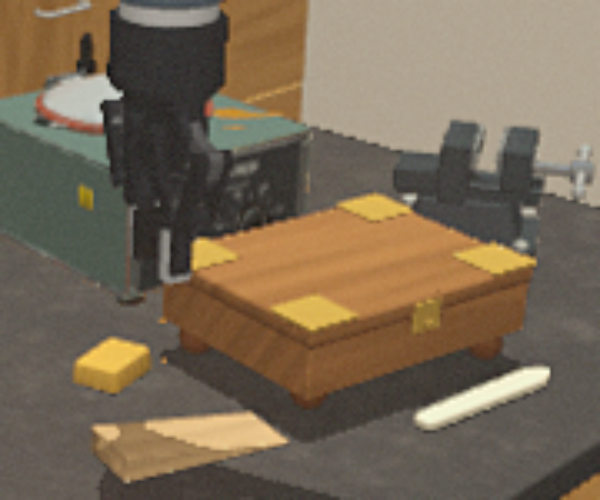

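View pics/t2c.png

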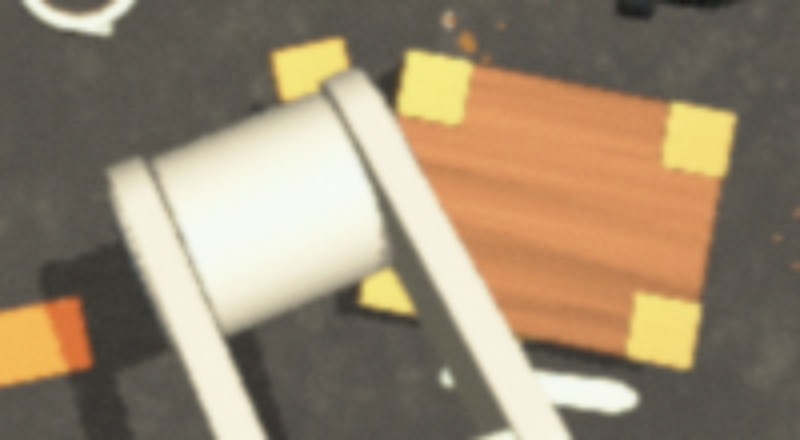

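The case fell back level, with its plates at the same pixels as before. Now I move behind the butt, fingers nearly shut and yaw corrected so the wedge points at the foot.

```bash
python3 to.py 541 299 136 | grep dp; python3 -m inch '[{"dp":[0,0,0],"angular":[0,0,-0.04],"fingers":215},{"dp":[-9,-66,0],"angular":[0,0,-0.04],"fingers":215},{"dp":[-9,-66,0],"angular":[0,0,-0.04],"fingers":215},{"dp":[-9,-66,0],"angular":[0,0,-0.04],"fingers":215},{"dp":[-9,-66,40],"angular":[0,0,-0.04],"fingers":215},{"dp":[-9,-66,80],"angular":[0,0,-0.04],"fingers":215},{"dp":[-9,-66,80],"angular":[0,0,-0.04],"fingers":215},{"dp":[-9,-66,80],"angular":[0,0,-0.04],"fingers":215}]'; python3 to.py 541 299 7
python3 - <<'E'
from rig import vision
import cv2,numpy as np
a,_=vision.grab_frame('scene')
cv2.imwrite('pics/p3c.png',cv2.resize(a[150:260,240:430],None,fx=4,fy=4))
E
```

```text
dp [ -7.9 -72.8  -1.1]
clock: 6.3
eef_pos: [535.9, 289.6, 53.7]
tcp_rot: [3.137, 0.004, -0.285]
contact_force: [0.9, -0.2, 0.0]
opening: 0.155
pos [535.9 289.6  53.7] rpy [ 3.137  0.004 -0.285] F [ 0.85 -0.21  0.02] t 6.3 op 0.15506463674642826
dp [  2.4 -10.6  46.6]
world x,y,z in tool [[0.96, -0.281, -0.004], [-0.281, -0.96, 0.004], [-0.005, -0.003, -1.0]]
```

View pics/p3c.png

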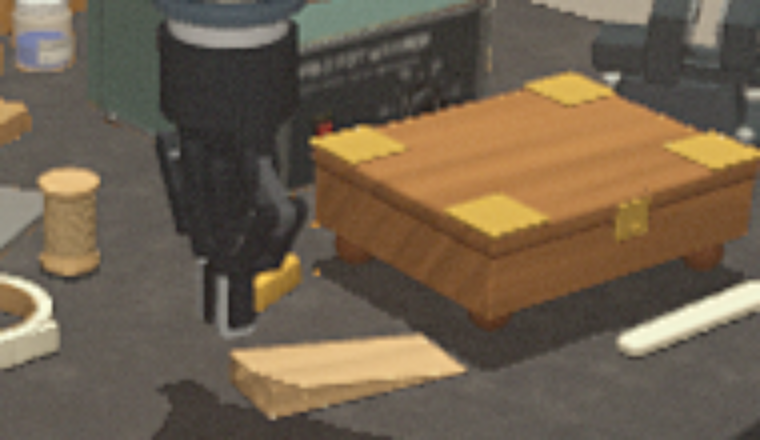

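```bash
python3 -m inch '[{"dp":[2,-11,0],"angular":[0,0,0],"fingers":215},{"dp":[2,-11,20],"angular":[0,0,0],"fingers":215},{"dp":[2,-11,40],"angular":[0,0,0],"fingers":215},{"dp":[2,-11,46],"angular":[0,0,0],"fingers":215},{"dp":[2,-11,46],"angular":[0,0,0],"fingers":215},{"dp":[2,-11,46],"angular":[0,0,0],"fingers":215}]'; python3 to.py 533 272 7
```

```text
clock: 6.85
eef_pos: [544.0, 302.4, 10.8]
tcp_rot: [-3.14, -0.001, -0.284]
contact_force: [-0.7, 0.2, 0.1]
opening: 0.154
pos [544.  302.4  10.8] rpy [-3.14e+00 -1.00e-03 -2.84e-01] F [-0.65  0.22  0.14] t 6.85 op 0.15400122897626786
dp [-2.  32.3  3.8]
world x,y,z in tool [[0.96, -0.28, 0.001], [-0.28, -0.96, -0.001], [0.001, 0.001, -1.0]]
```

```bash
python3 -m inch '[{"dp":[-2,5,4],"angular":[0,0,0],"fingers":215},{"dp":[-2,10,4],"angular":[0,0,0],"fingers":215},{"dp":[-2,15,4],"angular":[0,0,0],"fingers":215},{"dp":[-2,20,4],"angular":[0,0,0],"fingers":215},{"dp":[-2,25,4],"angular":[0,0,0],"fingers":215},{"dp":[-2,30,4],"angular":[0,0,0],"fingers":215},{"dp":[-2,34,4],"angular":[0,0,0],"fingers":215},{"dp":[-2,34,4],"angular":[0,0,0],"fingers":215}]'; python3 to.py
python3 - <<'E'
from rig import vision
import cv2,numpy as np
a,_=vision.grab_frame('scene')
cv2.imwrite('pics/p4c.png',cv2.resize(a[150:260,240:430],None,fx=4,fy=4))
E
```

```text
clock: 7.52
eef_pos: [531.2, 268.8, 5.3]
tcp_rot: [3.141, 0.0, -0.285]
contact_force: [-0.9, -0.3, -0.4]
opening: 0.159
pos [531.2 268.8   5.3] rpy [ 3.141  0.    -0.285] F [-0.93 -0.27 -0.43] t 7.5167 op 0.1587353662329365
world x,y,z in tool [[0.96, -0.281, -0.0], [-0.281, -0.96, 0.001], [-0.001, -0.0, -1.0]]
```

View pics/p4c.png

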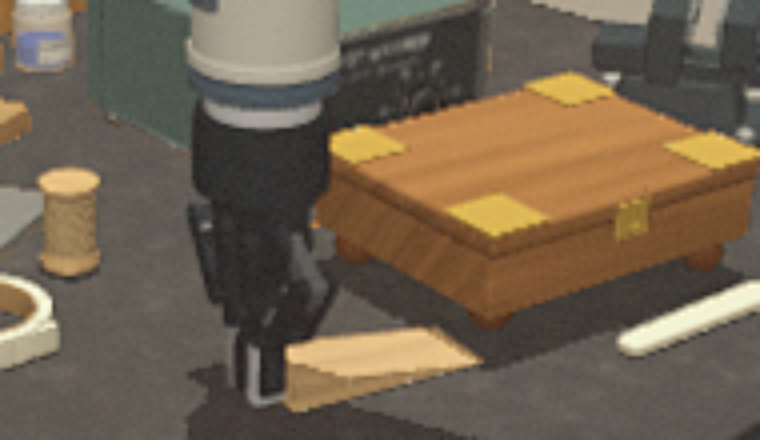

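```bash
python3 - <<'E'
from h import *
import numpy as np
P=[ray('scene',240+u/4,150+v/4,z)[:2] for u,v,z in((483,361,2),(432,328,2),(290,350,20),(290,410,0))]
print(np.round(P,1)); d=P[1]-P[0];print('thin edge yaw',np.arctan2(d[1],d[0]),(P[0]+P[1])/2)
E
python3 -m inch '[{"dp":[0,4,-1],"angular":[0,0,0],"fingers":215},{"dp":[0,8,-1],"angular":[0,0,0],"fingers":215},{"dp":[0,12,-1],"angular":[0,0,0],"fingers":215},{"dp":[0,16,-1],"angular":[0,0,0],"fingers":215},{"dp":[0,20,-1],"angular":[0,0,0],"fingers":215},{"dp":[0,20,-1],"angular":[0,0,0],"fingers":215}]'; python3 to.py
python3 - <<'E'
from rig import vision
import cv2,numpy as np
a,_=vision.grab_frame('scene')
cv2.imwrite('pics/p5c.png',cv2.resize(a[190:260,290:400],None,fx=7,fy=7))
E
```

```text
[[466.2 144.5]
 [514.3 133. ]
 [531.  241.5]
 [507.  266.5]]
thin edge yaw -0.2357487658594476 [490.23471317 138.7297951 ]
clock: 8.07
eef_pos: [525.5, 249.7, 6.1]
tcp_rot: [3.141, 0.001, -0.284]
contact_force: [-0.2, -0.2, 0.8]
opening: 0.157
pos [525.5 249.7   6.1] rpy [ 3.141e+00  1.000e-03 -2.840e-01] F [-0.19 -0.18  0.81] t 8.0667 op 0.1567207671101768
world x,y,z in tool [[0.96, -0.281, -0.001], [-0.281, -0.96, 0.001], [-0.001, -0.0, -1.0]]
```

View pics/p5c.png

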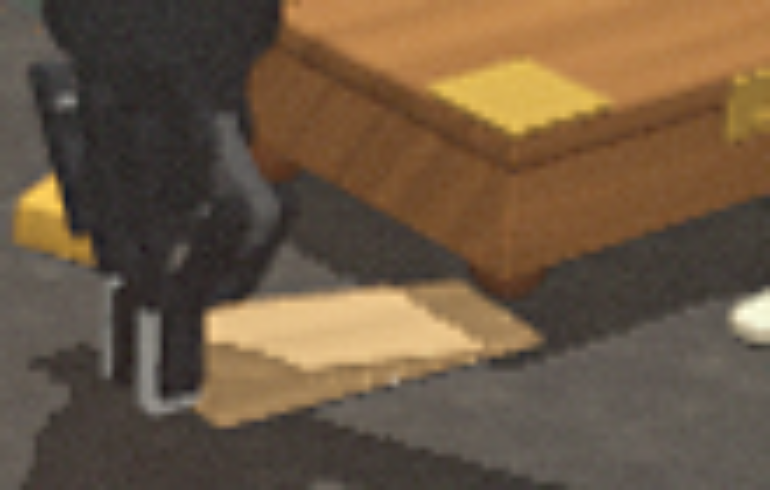

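Foot at crop (508,295) sits laterally at the middle of the thin edge, (470,280) to (545,340). I keep pushing.

```bash
python3 -m inch '[{"dp":[0,3,0],"angular":[0,0,0],"fingers":215},{"dp":[0,6,0],"angular":[0,0,0],"fingers":215},{"dp":[0,9,0],"angular":[0,0,0],"fingers":215},{"dp":[0,12,0],"angular":[0,0,0],"fingers":215},{"dp":[0,15,0],"angular":[0,0,0],"fingers":215},{"dp":[0,18,0],"angular":[0,0,0],"fingers":215},{"dp":[0,21,0],"angular":[0,0,0],"fingers":215},{"dp":[0,24,0],"angular":[0,0,0],"fingers":215},{"dp":[0,26,0],"angular":[0,0,0],"fingers":215},{"dp":[0,28,0],"angular":[0,0,0],"fingers":215},{"dp":[0,28,0],"angular":[0,0,0],"fingers":215}]'; python3 to.py
```

```text
clock: 9.03
eef_pos: [517.8, 223.3, 6.2]
tcp_rot: [3.141, 0.0, -0.284]
contact_force: [0.1, -0.4, -0.9]
opening: 0.158
pos [517.8 223.3   6.2] rpy [ 3.141  0.    -0.284] F [ 0.08 -0.36 -0.94] t 9.0333 op 0.15832803206687365
world x,y,z in tool [[0.96, -0.28, -0.0], [-0.28, -0.96, 0.0], [-0.0, -0.0, -1.0]]
```

```bash
python3 -m inch '[{"dp":[0,1,0],"angular":[0,0,0],"fingers":215},{"dp":[0,2,0],"angular":[0,0,0],"fingers":215},{"dp":[0,3,0],"angular":[0,0,0],"fingers":215},{"dp":[0,3,0],"angular":[0,0,0],"fingers":215}]'; python3 to.py
```

```text
clock: 9.37
eef_pos: [517.2, 220.7, 6.3]
tcp_rot: [3.141, 0.0, -0.284]
contact_force: [0.4, -0.6, 0.2]
opening: 0.158
pos [517.2 220.7   6.3] rpy [ 3.141  0.    -0.284] F [ 0.41 -0.59  0.19] t 9.3667 op 0.15757574647812278
world x,y,z in tool [[0.96, -0.28, -0.0], [-0.28, -0.96, 0.0], [-0.0, -0.0, -1.0]]
```

```bash
python3 -m inch '[{"dp":[0,1,0],"angular":[0,0,0],"fingers":215},{"dp":[0,2,0],"angular":[0,0,0],"fingers":215},{"dp":[0,3,0],"angular":[0,0,0],"fingers":215},{"dp":[0,3,0],"angular":[0,0,0],"fingers":215}]'|grep -E 'pos|force'
```

```text
eef_pos: [516.4, 217.8, 6.3]
contact_force: [-0.2, 0.1, 0.6]
```

```bash
python3 -m inch '[{"dp":[0,1,0],"angular":[0,0,0],"fingers":215},{"dp":[0,2,0],"angular":[0,0,0],"fingers":215},{"dp":[0,2,0],"angular":[0,0,0],"fingers":215}]'|grep -E 'pos|force'
```

```text
eef_pos: [515.8, 215.8, 6.3]
contact_force: [0.6, -0.2, -0.3]
```

```bash
python3 -m inch '[{"dp":[0,1,0],"angular":[0,0,0],"fingers":215},{"dp":[0,2,0],"angular":[0,0,0],"fingers":215},{"dp":[0,2,0],"angular":[0,0,0],"fingers":215}]'|grep -E 'pos|force'
```

```text
eef_pos: [515.2, 213.9, 6.3]
contact_force: [0.5, -0.1, -0.1]
```

```bash
python3 -m inch '[{"dp":[0,0.7,0],"angular":[0,0,0],"fingers":215},{"dp":[0,1.5,0],"angular":[0,0,0],"fingers":215},{"dp":[0,1.5,0],"angular":[0,0,0],"fingers":215}]'|grep -E 'pos|force'
```

```text
eef_pos: [514.8, 212.5, 6.3]
contact_force: [0.7, -0.8, -0.6]
```

```bash
python3 -m inch '[{"dp":[0,0.7,0],"angular":[0,0,0],"fingers":215},{"dp":[0,1.5,0],"angular":[0,0,0],"fingers":215},{"dp":[0,1.5,0],"angular":[0,0,0],"fingers":215}]'|grep -E 'pos|force'
```

```text
eef_pos: [514.4, 211.1, 6.3]
contact_force: [0.2, 1.1, 0.4]
```

```bash
python3 -m inch '[{"dp":[0,0.5,0],"angular":[0,0,0],"fingers":215},{"dp":[0,1,0],"angular":[0,0,0],"fingers":215},{"dp":[0,1,0],"angular":[0,0,0],"fingers":215}]'|grep -E 'pos|force'
python3 - <<'E'
from rig import vision
import cv2,numpy as np
a,_=vision.grab_frame('scene')
cv2.imwrite('pics/p6c.png',cv2.resize(a[190:260,290:400],None,fx=7,fy=7))
E
```

```text
eef_pos: [514.2, 210.2, 6.2]
contact_force: [-0.1, -0.5, -0.2]
```

View pics/p6c.png

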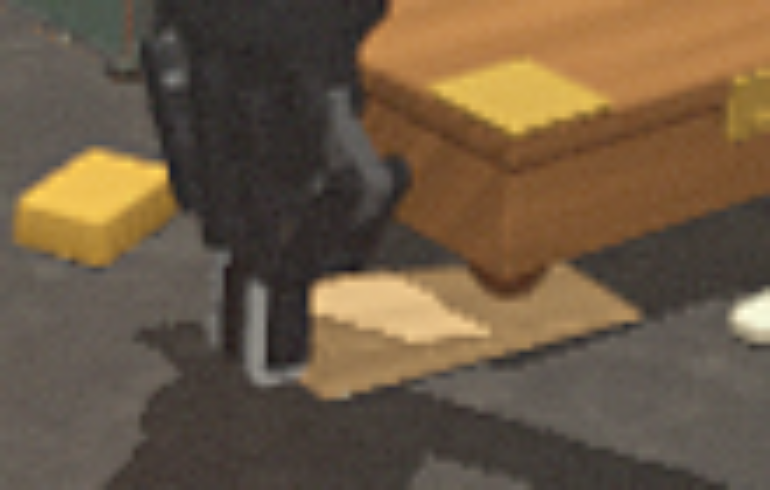

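The wedge is under the foot at crop (510,285), centred, and not yet tight. I continue in small steps.

```bash
python3 -m inch '[{"dp":[0,0.5,0],"angular":[0,0,0],"fingers":215},{"dp":[0,1,0],"angular":[0,0,0],"fingers":215},{"dp":[0,1,0],"angular":[0,0,0],"fingers":215}]'|grep -E 'pos|force'
```

```text
eef_pos: [514.0, 209.3, 6.3]
contact_force: [-0.5, 0.1, -0.8]
```

```bash
python3 -m inch '[{"dp":[0,0.5,0],"angular":[0,0,0],"fingers":215},{"dp":[0,1,0],"angular":[0,0,0],"fingers":215},{"dp":[0,1,0],"angular":[0,0,0],"fingers":215}]'|grep -E 'pos|force'
```

```text
eef_pos: [513.7, 208.4, 6.3]
contact_force: [0.6, 0.8, -0.8]
```

```bash
python3 -m inch '[{"dp":[0,0.5,0],"angular":[0,0,0],"fingers":215},{"dp":[0,1,0],"angular":[0,0,0],"fingers":215},{"dp":[0,1,0],"angular":[0,0,0],"fingers":215}]'|grep -E 'pos|force'
```

```text
eef_pos: [513.5, 207.5, 6.3]
contact_force: [0.6, 2.3, -0.8]
```

```bash
python3 -m inch '[{"dp":[0,0.3,0],"angular":[0,0,0],"fingers":215},{"dp":[0,0.5,0],"angular":[0,0,0],"fingers":215},{"dp":[0,0.5,0],"angular":[0,0,0],"fingers":215}]'|grep -E 'pos|force'
```

```text
eef_pos: [513.4, 207.0, 6.3]
contact_force: [0.7, 3.8, -0.9]
```

```bash
python3 -m inch '[{"dp":[0,0.3,0],"angular":[0,0,0],"fingers":215},{"dp":[0,0.5,0],"angular":[0,0,0],"fingers":215},{"dp":[0,0.5,0],"angular":[0,0,0],"fingers":215}]'|grep -E 'pos|force'
```

```text
eef_pos: [513.2, 206.5, 6.3]
contact_force: [1.3, 4.9, -1.1]
```

Resistance rose past 4 N, to about 5.1 N along the push, so it's just tight. I back off, check the image, then press.

```bash
python3 -m inch '[{"dp":[0,-2,0],"angular":[0,0,0],"fingers":215},{"dp":[0,-10,0],"angular":[0,0,0],"fingers":215},{"dp":[0,-25,0],"angular":[0,0,0],"fingers":215},{"dp":[0,-25,-40],"angular":[0,0,0],"fingers":215},{"dp":[0,-25,-80],"angular":[0,0,0],"fingers":255},{"dp":[0,-25,-110],"angular":[0,0,0],"fingers":255},{"dp":[0,-25,-110],"angular":[0,0,0],"fingers":255},{"dp":[0,-25,-110],"angular":[0,0,0],"fingers":255}]'; python3 to.py 487.5 112.5 99
python3 - <<'E'
from rig import vision
import cv2,numpy as np
a,_=vision.grab_frame('scene')
cv2.imwrite('pics/p7.png',a);cv2.imwrite('pics/p7c.png',cv2.resize(a[150:260,260:450],None,fx=4,fy=4))
E
```

```text
clock: 12.92
eef_pos: [521.6, 231.9, 118.4]
tcp_rot: [-3.139, -0.003, -0.283]
contact_force: [0.2, 0.0, 0.1]
opening: -0.003
pos [521.6 231.9 118.4] rpy [-3.139e+00 -3.000e-03 -2.830e-01] F [0.19 0.02 0.15] t 12.9167 op -0.0026637484325257995
dp [  0.6 124.3  19.1]
world x,y,z in tool [[0.96, -0.28, 0.003], [-0.28, -0.96, -0.003], [0.004, 0.002, -1.0]]
```

View pics/p7c.png

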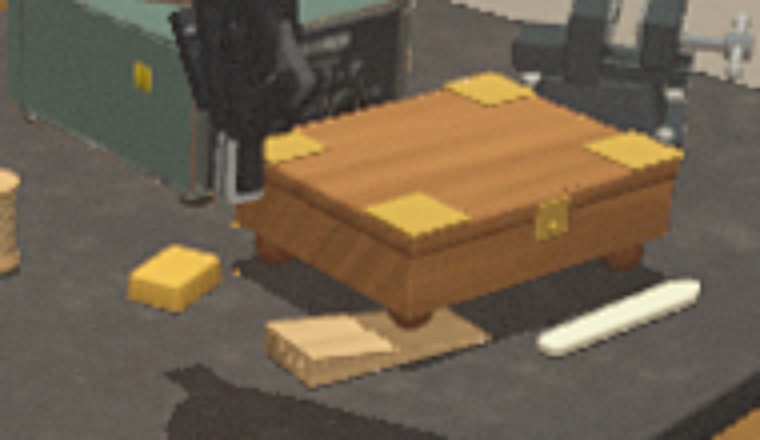

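The wedge is in place under the foot at crop (412,315) and the case is level. Now over the plate.

```bash
python3 -m inch '[{"dp":[1,124,0],"angular":[0,0,0],"fingers":255},{"dp":[1,124,0],"angular":[0,0,0],"fingers":255},{"dp":[1,124,0],"angular":[0,0,0],"fingers":255},{"dp":[1,124,0],"angular":[0,0,0],"fingers":255},{"dp":[1,124,20],"angular":[0,0,0],"fingers":255},{"dp":[1,124,28],"angular":[0,0,0],"fingers":255},{"dp":[1,124,28],"angular":[0,0,0],"fingers":255},{"dp":[1,124,28],"angular":[0,0,0],"fingers":255}]'; python3 to.py 487.5 112.5 84
```

```text
clock: 13.63
eef_pos: [485.4, 111.3, 87.2]
tcp_rot: [3.14, 0.003, -0.283]
contact_force: [-0.4, -0.1, -0.4]
opening: -0.0
pos [485.4 111.3  87.2] rpy [ 3.14e+00  3.00e-03 -2.83e-01] F [-0.41 -0.15 -0.41] t 13.6333 op -0.00021290901131001063
dp [ 1.7 -1.7  3.2]
world x,y,z in tool [[0.96, -0.28, -0.003], [-0.28, -0.96, 0.001], [-0.003, -0.001, -1.0]]
```

```bash
python3 -m inch '[{"dp":[2,-1,1],"angular":[0,0,0],"fingers":255},{"dp":[2,-1,2],"angular":[0,0,0],"fingers":255},{"dp":[2,-1,3],"angular":[0,0,0],"fingers":255},{"dp":[2,-1,3],"angular":[0,0,0],"fingers":255}]'|grep -E 'pos|force'
```

```text
eef_pos: [488.6, 111.8, 85.4]
contact_force: [-0.3, -0.3, -0.0]
```

```bash
python3 -m inch '[{"dp":[0,0,0.3],"angular":[0,0,0],"fingers":255},{"dp":[0,0,0.5],"angular":[0,0,0],"fingers":255},{"dp":[0,0,0.5],"angular":[0,0,0],"fingers":255}]'|grep -E 'pos|force'
```

```text
eef_pos: [488.6, 111.5, 84.9]
contact_force: [-0.1, 0.5, -0.3]
```

```bash
python3 -m inch '[{"dp":[0,0,0.3],"angular":[0,0,0],"fingers":255},{"dp":[0,0,0.5],"angular":[0,0,0],"fingers":255},{"dp":[0,0,0.5],"angular":[0,0,0],"fingers":255}]'|grep -E 'pos|force'
```

```text
eef_pos: [488.5, 111.5, 84.3]
contact_force: [-0.4, -0.0, 0.3]
```

```bash
python3 -m inch '[{"dp":[0,0,0.3],"angular":[0,0,0],"fingers":255},{"dp":[0,0,0.5],"angular":[0,0,0],"fingers":255},{"dp":[0,0,0.5],"angular":[0,0,0],"fingers":255}]'|grep -E 'pos|force'
```

```text
eef_pos: [488.5, 111.5, 83.7]
contact_force: [0.4, 0.2, -0.4]
```

```bash
python3 -m inch '[{"dp":[0,0,0.3],"angular":[0,0,0],"fingers":255},{"dp":[0,0,0.5],"angular":[0,0,0],"fingers":255},{"dp":[0,0,0.5],"angular":[0,0,0],"fingers":255}]'|grep -E 'pos|force'
```

```text
eef_pos: [488.5, 111.5, 83.6]
contact_force: [-1.6, -0.1, 6.6]
```

```bash
python3 -m inch '[{"dp":[0,0,0.3],"angular":[0,0,0],"fingers":255},{"dp":[0,0,0.5],"angular":[0,0,0],"fingers":255},{"dp":[0,0,0.5],"angular":[0,0,0],"fingers":255}]'|grep -E 'pos|force'
```

```text
eef_pos: [488.5, 111.5, 83.5]
contact_force: [-3.9, -1.0, 12.3]
```

Rigid: 0.1 mm for 6 N more. I ease back to about 8 N.

```bash
python3 -m inch '[{"dp":[0,0,-0.3],"angular":[0,0,0],"fingers":255},{"dp":[0,0,-0.3],"angular":[0,0,0],"fingers":255},{"dp":[0,0,-0.3],"angular":[0,0,0],"fingers":255},{"dp":[0,0,-0.3],"angular":[0,0,0],"fingers":255},{"dp":[0,0,-0.3],"angular":[0,0,0],"fingers":255},{"dp":[0,0,-0.3],"angular":[0,0,0],"fingers":255}]'|grep -E 'pos|force'
python3 - <<'E'
from rig import vision,monitor
import cv2,numpy as np
a,_=vision.grab_frame('scene')
cv2.imwrite('pics/p8c.png',cv2.resize(a[150:260,260:450],None,fx=4,fy=4))
for i in range(4):
    b,_=vision.grab_frame('top'); print(monitor.sense()['contact_force'].round(1))
cv2.imwrite('pics/t8c.png',cv2.resize(b[180:290,240:440],None,fx=4,fy=4))
E
```

```text
eef_pos: [488.6, 111.5, 83.6]
contact_force: [-2.6, -0.3, 9.0]
[-2.7 -1.3  8.5]
[-2.6 -0.3  7.8]
[-2.2  0.2  8.7]
[-1.9  0.4  8.2]
```

View pics/p8c.png

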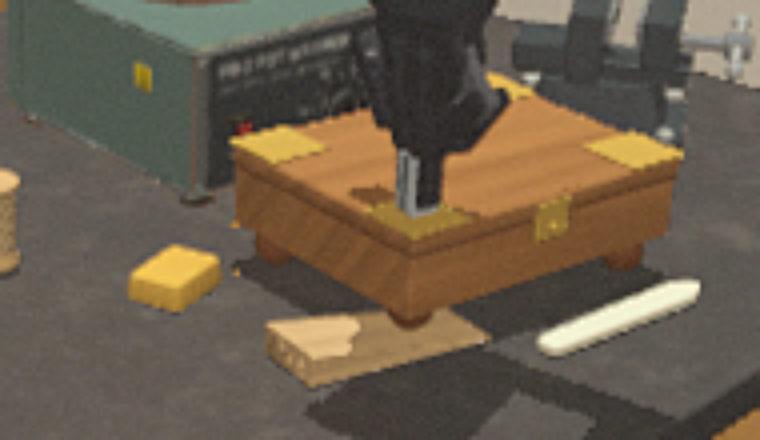

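View pics/t8c.png

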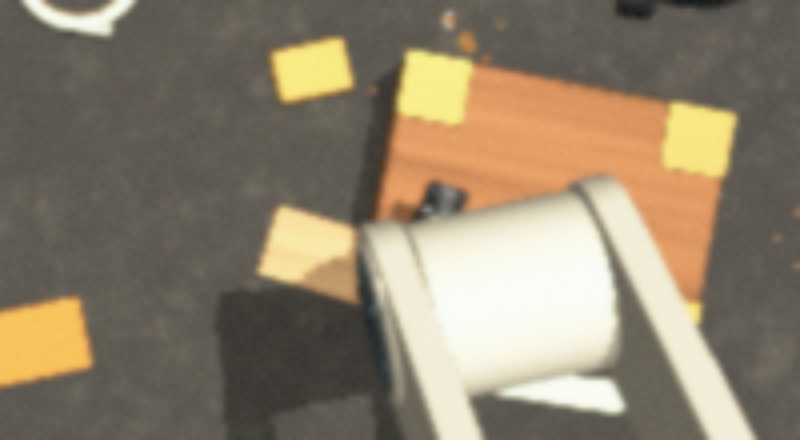

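The finger is on the plate at crop (418,205), with the foot on the wedge at (412,318). The case is level and the press holds at about 8.3 N, so I hand in.

```bash
python3 -c "
from rig import sign_off
print(sign_off())"
```

```text
the job is handed in; nothing more can be done
None
```

The case no longer rocks: the wedge is tight under the near-left foot, and I handed in while still holding the plate down at about 8 N.

1. **Rock felt:** I pressed the near-left plate. It sank about 7.5 mm at 2 to 4.5 N until the foot met the worktop, where the force peaked at 14 N. I then let the case fall back level.
2. **Wedge pushed in:** I pushed the pale wedge by its butt, thin end first and without gripping it. It slid under the foot, centred, until the resistance rose to about 5 N.
3. **Final press:** The plate was stiff at 83.5 mm and gave only about 0.1 mm as the force rose from 6.6 to 12.3 N. I eased to about 8 N, and the force read 7.8 to 8.7 N over the last four readings before hand-in.

In the last pictures the case is level with its foot on the wedge. The wax block and bone folder are where they were. I did not re-measure the other bystanders' positions. One measurement disagreed: the scene camera placed the plate centre about 10 mm off the top view, probably because its colour mask was cut off. The foot position agreed between the two views to about 3 mm, so I used the top view.

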